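# Hold the released amplifier module up to the inspection camera, solder side to the lens

### The arm

A 6-joint arm with a two-finger parallel gripper is mounted at the origin on the work surface. World frame = base frame: x ahead of the robot, y to its left, z up, the work surface at z = 0. Lengths are in m, angles in rad, forces in N, time in s.
With the tool pointing down it reaches from about 0.3 to 0.875 m from the base axis. Payload 6.4 kg.
Tool frame: the origin (TCP) lies midway between the tips of the shut fingers; the grasp point (between the pads) lies 19 mm behind it; z points along the fingers, y is the line along which they close (so a half turn about z gives the same grasp; the last joint's range is limited). The gripper opens to 85 mm and grips with 20 to 120 N. Pads are 22 mm wide; open, the fingers measure 114 mm over their backs; the gripper's body (76 mm by 85 mm) begins 54 mm behind the grasp point. The pads swing forward as they close: fully open they stand 13 mm farther back than shut.
Start: joints at [0.927, 0.181, 1.607, -0, 1.354, -0.206], TCP at [0.244, 0.521, 0.231] pointing down, gripper open.
Joint ranges: [-2.99, 2.99], [-0.89, 2.07], [0.3, 2.58], [-1.14, 4.28], [0, 2.63], [-3.12, 3.12]. Speed limits (rad/s): [2.57, 2.57, 3.01, 3.14, 3.14, 3.14].

### API

Orientations are given as a unit quaternion [w, x, y, z].
In Python, from bench import ctrl, vision, workorder gives the robot as it stands. The module is installed in compiled form; this text tells all that it offers.
- The arm moves only by the tool servo_tool, never from a script. Its argument "steps" is a list of rows, each an object of numbers: "dx", "dy", "dz": the shift along the world's x, y, z as a fraction of full scale; "wx", "wy", "wz": the turn, a rotation vector about the world's x, y, z as a fraction of full scale. A call has exactly 5 rows; each row is the pose to reach, as a shift and turn from the pose commanded when the call began, turning the shorter way round; what a row does not reach only later rows make up. Full scale, the value 1, is 100 mm for a shift and pi rad for a turn. A row lasts 1/12 s, in which the tool goes at most 41.7 mm and 7.16 degrees, less where a joint would pass 70% of its speed; a pose out of reach is approached as far as the arm can. A call with a number of a shift or a turn outside -1 to 1 is refused whole. A call with a gripper value outside its range is refused whole. "jaw" is the opening, from 0 (shut) to 1 (fully open), set as the call begins (left out, the last holds). The fingers move at their own pace and stop on an object; the grip force is fixed at half the most. Time passes only in rows, so rows that repeat a pose let the fingers close, or fill a call up. It gives the time, the measured TCP pose, the force, the opening and the grip force at its end, in the units of the state.
- ctrl.get_obs(): the state, without advancing time (a new reading comes with each control period).
- vision.camera(name): name is "side" or "top"; returns a dict with "frame" (384x512x3 uint8, red, green, blue), "vfov" (degrees; the focal length in pixels is half the picture's height over the tangent of half this angle, whatever the lens; pixels are square), "cx", "cy" (the principal point, pixels), "D" ([k1, k2, p1, p2, k3] as OpenCV has them; the pictures are not rectified), "camera_from_world" (4x4, takes a point from world to camera coordinates). Camera axes: x right, y up, looking along -z (the intrinsics and any distortion apply to the point x, -y, -z); pixel columns grow to the right and rows downward; lengths in m; the calibration is good to about 2 mm. A picture is of the moment at which its call begins. There is no depth.
- workorder.hand_in(): hands the job in; it is judged then, once.
The state is a dict: "time_s": time; "q": joint angles; "dq": joint speeds; "joint_efforts": joint torques, N m; "eef_pos": TCP position; "eef_rot": TCP orientation; "wrist_force": force on the tool from outside, world axes, zero at the start; "torque": the same for the moment, N m; "opening": opening from 0.0 (shut) to 1.0 (fully open); "grasp_force": force on a finger pad.
Only numpy, scipy, OpenCV 4.12 (cv2) and the standard library are available. Lean on these libraries where they do the work, as an engineer would, in place of code of your own. Each camera call takes 0.05 s, during which the arm holds its last target. There are 200 camera calls.

### The job

Three amplifier modules sit in the test jig, and one of them has been released: its clamp is swung open. Lift that module out and hold it up in front of the inspection camera, the middle of its solder side squarely facing the lens, 80 mm in front of it, with the long side of the board upright in the picture and the blue connector end lowest. Leave the two clamped modules, the camera and everything else on the bench as they are, and finish while still holding the module there, still.

Things in the scene. Friction and masses are not known exactly. Their poses are not given: they have to be found in the camera images.
- nest_a: black test nest, one of three side by side 125 mm apart on a 10 mm plate; origin at its underside below the module's middle, 10 mm above the bench; +x lengthwise, away from the robot. A seated module's underside is 16 mm above the origin, in a rim 3 mm higher than the board's top with 1.5 mm play; it lifts straight up. Clamp pivot at x +75, z +40 mm.
- clamp_a (a joint): toggle clamp of nest_a (rad), stays by friction: 0 = clamped (red handle upright, 91 mm above the pivot; steel arm level, towards the robot, rubber foot on the board's far end); 1.5 to 1.85 = swung open (arm upright, 42 mm above the pivot; red handle level, pointing away from the robot)
- nest_b: black test nest, one of three side by side 125 mm apart on a 10 mm plate; origin at its underside below the module's middle, 10 mm above the bench; +x lengthwise, away from the robot. A seated module's underside is 16 mm above the origin, in a rim 3 mm higher than the board's top with 1.5 mm play; it lifts straight up. Clamp pivot at x +75, z +40 mm.
- clamp_b (a joint): toggle clamp of nest_b (rad), stays by friction: 0 = clamped (red handle upright, 91 mm above the pivot; steel arm level, towards the robot, rubber foot on the board's far end); 1.5 to 1.85 = swung open (arm upright, 42 mm above the pivot; red handle level, pointing away from the robot)
- nest_c: black test nest, one of three side by side 125 mm apart on a 10 mm plate; origin at its underside below the module's middle, 10 mm above the bench; +x lengthwise, away from the robot. A seated module's underside is 16 mm above the origin, in a rim 3 mm higher than the board's top with 1.5 mm play; it lifts straight up. Clamp pivot at x +75, z +40 mm.
- clamp_c (a joint): toggle clamp of nest_c (rad), stays by friction: 0 = clamped (red handle upright, 91 mm above the pivot; steel arm level, towards the robot, rubber foot on the board's far end); 1.5 to 1.85 = swung open (arm upright, 42 mm above the pivot; red handle level, pointing away from the robot)
- module_1: amplifier module, 110 to 220 g, in any nest: green board 100 x 64 x 2 mm, origin at the centre of its underside (solder side), x lengthwise, z up. Mid-top an aluminium heat sink, 44 (x) x 30 mm (y), up to z 44 mm, flat y sides free to grip. At -x, towards the robot, a blue connector, z to 14 mm; black capacitors at x -30, y +-23, z to 22 mm; copper coils at x 34, y +-21, z to 12 mm.
- module_1_connector (a point): middle of the blue connector of module_1: 44 mm to -x of the module's origin and 8 mm above it
- module_2: amplifier module, 110 to 220 g, in any nest: green board 100 x 64 x 2 mm, origin at the centre of its underside (solder side), x lengthwise, z up. Mid-top an aluminium heat sink, 44 (x) x 30 mm (y), up to z 44 mm, flat y sides free to grip. At -x, towards the robot, a blue connector, z to 14 mm; black capacitors at x -30, y +-23, z to 22 mm; copper coils at x 34, y +-21, z to 12 mm.
- module_2_connector (a point): middle of the blue connector of module_2: 44 mm to -x of the module's origin and 8 mm above it
- module_3: amplifier module, 110 to 220 g, in any nest: green board 100 x 64 x 2 mm, origin at the centre of its underside (solder side), x lengthwise, z up. Mid-top an aluminium heat sink, 44 (x) x 30 mm (y), up to z 44 mm, flat y sides free to grip. At -x, towards the robot, a blue connector, z to 14 mm; black capacitors at x -30, y +-23, z to 22 mm; copper coils at x 34, y +-21, z to 12 mm.
- module_3_connector (a point): middle of the blue connector of module_3: 44 mm to -x of the module's origin and 8 mm above it
- camera_stand: stand of the inspection camera, fixed to the bench: black disc 104 mm across, 14 mm high, with an aluminium fork 98 mm high; origin under the middle of the disc; the fork's tilt pivot is 85 mm above it. The camera leans towards the stand's -x.
- camera_tilt (a joint): lean of the camera from straight up (0) towards the stand's -x, rad (0.3 to 0.6); held by friction
- camera_lens (a point): centre of the lens face, at the upper end of the camera barrel (46 mm across, aluminium nose with a white ring light), 62 mm along the barrel from the pivot; z is the viewing direction, y level across the picture, x up the picture
- camera_focus (a point): the point in sharp focus: 80 mm in front of the lens face on its axis; same axes as camera_lens
- cutters: side cutters with blue handles lying flat, 145 x 56 x 12 mm; origin under the middle, jaws to +x
- solder_reel: orange solder reel standing on its flange, 60 mm across, 40 mm high; origin under its centre
- tip_cleaner: brass tip-cleaner pot with wire wool, 84 mm across, 57 mm high; origin under its centre
- wash_bottle: pale wash bottle, 64 mm across, 175 mm high with its bent spout; origin under its centre
- jack_tray: clear tray of jacks, 100 x 120 x 35 mm; origin under its centre
- screwdriver: yellow screwdriver lying along its x, 180 mm long; origin under its middle
There are look-alikes about, which are no part of the job. Leave any purple or red look-alike of the module_1 alone.

How it is judged:
By the outcome, as a careful person would: the job done as asked, in the order asked, and still so for the second after the job is handed in, while the arm keeps its last pose, push and grip.
It also fails if it takes over 45 s, if anything falls off the work surface, if the arm or the gripper's body presses on something with over 40 N, if the wrist force passes 120 N, or if a joint passes its speed limit or range.

## Working session

There is one attempt and no reset: what is moved stays moved. The work goes in short steps, Python scripts to look and compute and a tool call to move; the robot and the scene stay as the last step left them, time stands still between calls to the robot, and variables do not carry over. Pictures are saved under pics/ and viewed, at most 10 in all, crops included, and the job is handed in when it is done.

Besides the shell and the picture viewer there is one more tool, called after "Request:" as name(argument=value, ...), one argument or row to a line, values as JSON. servo_tool: Moves the arm, as the interface text tells. Its arguments: {"type":"object","properties":{"steps":{"type":"array","items":{"type":"object","properties":{"dx":{"type":"number"},"dy":{"type":"number"},"dz":{"type":"number"},"wx":{"type":"number"},"wy":{"type":"number"},"wz":{"type":"number"}}}},"jaw":{"type":"number"}},"required":["steps"]}

```bash
mkdir -p pics
cat > h.py <<'E'
import numpy as np, cv2
from bench import ctrl, vision, workorder
def cal(c):
    f=c["frame"].shape[0]/2/np.tan(np.radians(c["vfov"])/2)
    K=np.array([[f,0,c["cx"]],[0,f,c["cy"]],[0,0,1.]]); 
    T=np.diag([1,-1,-1,1.])@np.array(c["camera_from_world"])
    return K,np.array(c["D"],float),T
def proj(c,P):
    K,D,T=cal(c); P=np.atleast_2d(np.array(P,float))
    return cv2.projectPoints(P,cv2.Rodrigues(T[:3,:3])[0],T[:3,3],K,D)[0][:,0]
def ray(c,px):
    K,D,T=cal(c); u=cv2.undistortPoints(np.array(px,float).reshape(-1,1,2),K,D)[:,0]
    d=np.c_[u,np.ones(len(u))]@T[:3,:3]; d/=np.linalg.norm(d,axis=1)[:,None]
    return -T[:3,:3].T@T[:3,3],d
def onz(c,px,z):
    o,d=ray(c,px); return o+d*((z-o[2])/d[:,2])[:,None]
def tri(c1,p1,c2,p2):
    out=[]
    for a,b in zip(p1,p2):
        A=np.zeros((3,3));B=np.zeros(3);L=[]
        for c,p in((c1,a),(c2,b)):
            o,d=ray(c,[p]);M=np.eye(3)-np.outer(d[0],d[0]);A+=M;B+=M@o;L.append((M,o))
        x=np.linalg.solve(A,B);out.append(np.r_[x,[np.linalg.norm(M@(x-o))*1e3 for M,o in L]])
    return np.array(out)
def save(c,n,box=None,s=1):
    f=c["frame"][:,:,::-1]
    if box: f=f[box[1]:box[3],box[0]:box[2]]
    cv2.imwrite("pics/"+n+".png",cv2.resize(f,None,fx=s,fy=s,interpolation=cv2.INTER_CUBIC))
E
python3 - <<'E'
from h import *
np.set_printoptions(precision=4,suppress=True)
import pickle
C={n:vision.camera(n) for n in("top","side")}
pickle.dump(C,open("c0.pkl","wb"))
for n,c in C.items():
    save(c,n+"0",s=1.5); K,D,T=cal(c); print(n,K[0,0],c["cx"],c["cy"],D,-T[:3,:3].T@T[:3,3],T[2,:3])
print(ctrl.get_obs())
E
```

```text
top 494.6376373354765 262.9021419753113 189.54665218555618 [-0.0087  0.      0.      0.      0.    ] [0.2322 0.0116 1.6872] [ 0.1752  0.0012 -0.9845]
side 365.95583332601984 256.3650445098402 197.47611952091592 [-0.111  0.     0.     0.     0.   ] [-0.1043 -0.6258  1.0887] [ 0.4803  0.4921 -0.7261]
{'time_s': 0.1, 'q': array([ 0.9267,  0.1815,  1.6079, -0.    ,  1.3538, -0.2063]), 'dq': array([ 0.001 , -0.0032, -0.0018, -0.0002,  0.    , -0.0006]), 'joint_efforts': array([  0.0007, -44.5877, -35.2238,  -0.0003,   0.0042,  -0.    ]), 'eef_pos': array([0.2435, 0.5204, 0.2305]), 'eef_rot': array([-0.0003,  0.2172,  0.9761, -0.0008]), 'wrist_force': array([-0.6128,  0.2017,  1.0061]), 'torque': array([-0.037 ,  0.0063,  0.0212]), 'grasp_force': 0.0, 'opening': 0.9997127472365536}
```

View pics/top0.png

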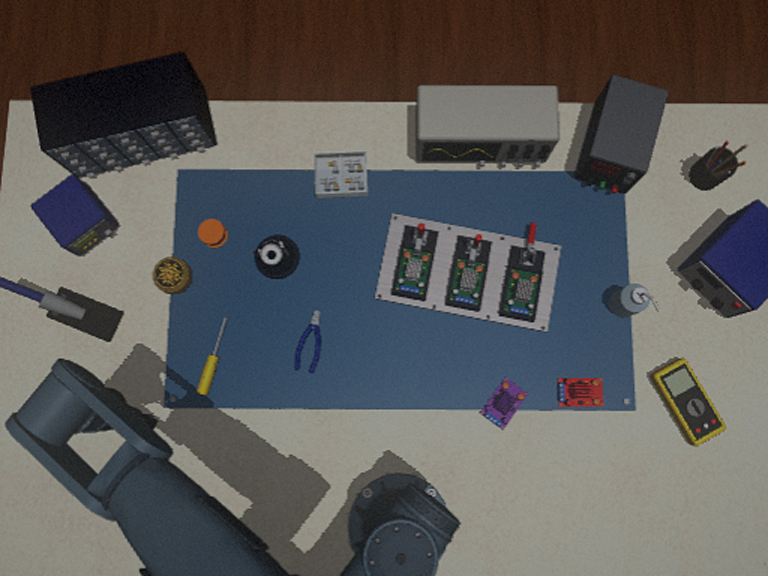

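View pics/side0.png

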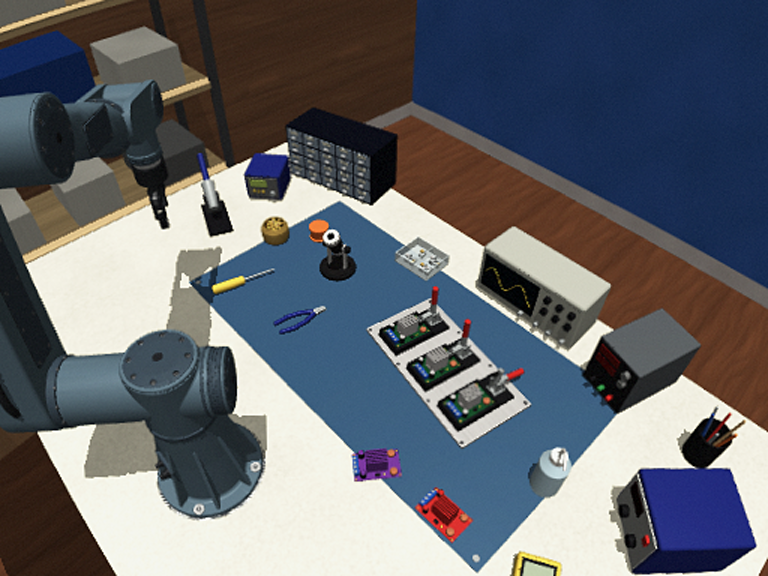

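The top view shows three nests at (413,265), (469,270) and (522,280), in 1.5x pixels, and the camera stand at (276,256). The side view shows the nests at (410,330), (440,365) and (475,400). The candidates are those three, plus the purple (502,402) and red (580,392) look-alikes, which I'll leave alone. Only the rightmost nest's red handle lies level and points away, so that module fits. I'll confirm this in an enlarged crop.

Run:
```python
from h import *
import pickle
C=pickle.load(open("c0.pkl","rb"))
def crop(n,b,s): 
    f=C[n]["frame"][:,:,::-1][b[1]:b[3],b[0]:b[2]]; return cv2.resize(f,None,fx=s,fy=s,interpolation=cv2.INTER_CUBIC)
a=crop("top",(318,140,378,222),7); b=crop("side",(283,235,355,300),5)
o=np.zeros((574,785,3),np.uint8); o[:574,:420]=a; o[:325,425:785]=b
cv2.imwrite("pics/crop1.png",o)
a=crop("top",(160,145,210,195),8); b=crop("side",(205,140,245,195),9)
o=np.zeros((495,765,3),np.uint8); o[:400,:400]=a; o[:495,404:764]=b
cv2.imwrite("pics/crop2.png",o)
```

```text
(no output)
```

View pics/crop1.png

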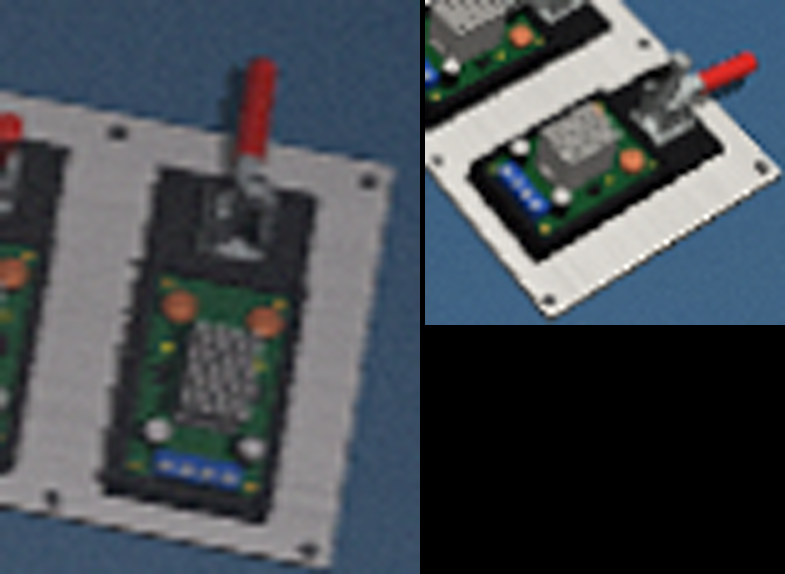

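View pics/crop2.png

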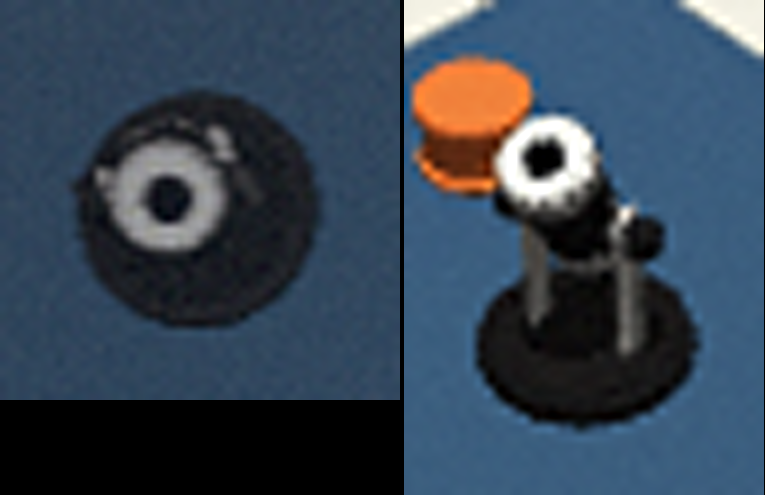

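The crop confirms it: the rightmost nest's clamp is open, its arm upright and its handle level and pointing away. Its green module has the heat sink, coils, capacitors and blue connector. The second crop shows the white lens ring, the black disc and the fork tips of the stand. Next I'll segment the features and fit poses to them.

Run:
```python
from h import *
import pickle
np.set_printoptions(precision=2,suppress=True)
C=pickle.load(open("c0.pkl","rb"))
roi={"top":(250,135,385,225),"side":(240,180,360,305)}
for n in C:
    b=roi[n]; S=6
    f=cv2.resize(C[n]["frame"][b[1]:b[3],b[0]:b[2]],None,fx=S,fy=S,interpolation=cv2.INTER_CUBIC)
    h=cv2.cvtColor(f,cv2.COLOR_RGB2HSV).astype(int); H,Sa,V=h[...,0],h[...,1],h[...,2]
    for nm,m in (("coil",(H>4)&(H<16)&(Sa>110)&(V>110)),("conn",(H>103)&(H<122)&(Sa>170)&(V>90)),("red",((H<4)|(H>175))&(Sa>170)&(V>90))):
        k,l,st,ce=cv2.connectedComponentsWithStats(m.astype(np.uint8))
        print(n,nm); print(np.array([[*( (ce[i]+.5)/S-.5+b[:2]),st[i,4]/S/S] for i in range(1,k) if st[i,4]>3*S*S]))
b={"top":(160,145,215,200),"side":(200,140,250,192)}
S=8
for n in C:
    bb=b[n]; f=cv2.resize(C[n]["frame"][bb[1]:bb[3],bb[0]:bb[2]],None,fx=S,fy=S,interpolation=cv2.INTER_CUBIC).astype(int)
    g=f.min(2); print(n,"mat",np.median(f[:40,-60:].reshape(-1,3),0) if n=="top" else np.median(f[-60:,:60].reshape(-1,3),0),"max",g.max())
    m=((f.min(2)>110)&(np.ptp(f,axis=2)<60)).astype(np.uint8); k,l,st,ce=cv2.connectedComponentsWithStats(m)
    for i in range(1,k):
        if st[i,4]>S*S: print("white",(ce[i]+.5)/S-.5+bb[:2],st[i,4]/S/S,st[i,:4]/S+[*bb[:2],0,0])
    i=1+np.argmax(st[1:,4]); cn=max(cv2.findContours((l==i).astype(np.uint8),0,1)[0],key=len); print("ring ell",[np.array(q)/S for q in cv2.fitEllipse(cn)[:2]],cv2.fitEllipse(cn)[2],(np.array(cv2.fitEllipse(cn)[0])+.5)/S-.5+bb[:2])
    m2=(f[...,2]<50 if n=="top" else f[...,2]<75).astype(np.uint8); k,l,st,ce=cv2.connectedComponentsWithStats(m2); i=1+np.argmax(st[1:,4]); print("dark",st[i,:4]/S+[*bb[:2],0,0],st[i,4]/S/S)
```

```text
top coil
[[271.05 169.4   11.22]
 [283.04 171.65  11.67]
 [307.04 176.32  11.78]
 [319.17 178.53  11.19]
 [343.26 183.32  11.03]
 [355.48 185.54  11.31]]
top conn
[[272.52 191.13   8.83]
 [311.95 198.77   3.22]
 [343.51 204.99   5.28]
 [349.62 206.01   3.25]]
top red
[[354.28 154.99  38.25]
 [280.6  150.61   9.44]
 [318.66 157.79   8.06]]
side coil
[[281.64 219.05  10.83]
 [301.78 241.75  12.78]
 [323.92 266.66  15.78]
 [260.23 301.66  16.03]]
side conn
[[262.03 223.61  15.  ]
 [282.01 246.71  11.17]
 [280.04 247.98   3.22]
 [303.78 272.41  13.47]]
side red
[[289.53 196.23  29.33]
 [311.36 214.31  10.97]
 [310.47 220.27  16.94]
 [343.39 248.78  38.97]]
top mat [51. 72. 93.] max 171
white [187.12 162.44] 4.296875 [186.38 161.25   2.38   3.5 ]
white [180.28 169.04] 99.40625 [173.88 163.12  13.75  12.88]
ring ell [array([20.78, 24.58]), array([12.72, 13.21])] 110.78607177734375 [180.34 169.14]
dark [169.25 156.62  30.38  29.25] 466.703125
side mat [ 59.  94. 126.] max 255
white [204.71 142.31] 65.765625 [200.   140.    15.     8.12]
white [244.46 142.89] 77.0 [235.5  140.    14.5    9.88]
white [220.45 157.38] 73.1875 [215.12 152.62  11.62  10.5 ]
white [228.89 163.71] 4.6875 [228.   162.75   2.88   3.62]
ring ell [array([45.18,  3.42]), array([ 8.08, 16.73])] 114.05064392089844 [244.74 142.98]
dark [206.12 146.75  31.75  41.12] 589.46875
```

```bash
cat > fit.py <<'E'
from h import *
import pickle
from scipy.optimize import least_squares
np.set_printoptions(precision=4,suppress=True)
C=pickle.load(open("c0.pkl","rb"))
# target nest: params x,y,z(module underside),yaw ; obs (cam, local xyz mm, px)
ob=[]
tc=[(271.05,169.4),(283.04,171.65),(307.04,176.32),(319.17,178.53),(343.26,183.32),(355.48,185.54)]
sc=[(281.64,219.05),(301.78,241.75),(323.92,266.66)]
for k in range(3):
    Y=125*(2-k)
    ob+=[("top",(34,Y+21,11),tc[2*k]),("top",(34,Y-21,11),tc[2*k+1]),("side",(34,Y-21,9),sc[k])]
ob+=[("top",(0,0,44),(349.0,192.86)),("side",(0,0,44),(313.2,260.0)),("top",(-30,23,22),(340.1,201.0)),("top",(-30,-23,22),(353.6,203.4)),("side",(-30,23,22),(301.8,264.0)),("side",(-30,-23,22),(310.0,273.8))]
def res(p):
    c,s=np.cos(p[3]),np.sin(p[3]); r=[]
    for n,l,px in ob:
        l=np.array(l)/1e3; r.append(proj(C[n],[p[0]+c*l[0]-s*l[1],p[1]+s*l[0]+c*l[1],p[2]+l[2]])[0]-px)
    return np.array(r)
s=least_squares(lambda p:res(p).ravel(),[.6,-.2,.026,-.15],loss="soft_l1",f_scale=.5)
print("module",s.x,"yaw deg",np.degrees(s.x[3])); print(res(s.x).T)
# camera stand: params x,y,yaw,t
def stand(p):
    x,y,yw,t=p; c,s=np.cos(yw),np.sin(yw); R=np.array([[c,-s,0],[s,c,0],[0,0,1]])
    A=np.array([[np.cos(t),0,-np.sin(t)],[0,1,0],[np.sin(t),0,np.cos(t)]])
    piv=np.array([x,y,.085]); Rl=R@A; return R,Rl,piv,piv+.062*Rl[:,2]
th=np.linspace(0,2*np.pi,73)
L=tri(C["top"],[(180.55,169.3),(187.1,162.4),],C["side"],[(220.6,157.8),(228.9,163.7)]); print("lens, fork/knob tri",L)
# disc outline (mask from the dark region, hull) matched against hull of the model
def hullpts(n,z):
    pass
def outline(n,bb,thr,S=8):
    f=cv2.resize(C[n]["frame"][bb[1]:bb[3],bb[0]:bb[2]],None,fx=S,fy=S,interpolation=cv2.INTER_CUBIC).astype(int)
    k,l,st,ce=cv2.connectedComponentsWithStats((f[...,2]<thr).astype(np.uint8)); i=1+np.argmax(st[1:,4])
    cn=max(cv2.findContours((l==i).astype(np.uint8),0,1)[0],key=len)[:,0]; return (cn+.5)/S-.5+np.array(bb[:2])
def model(n,x,y):
    P=np.vstack([np.c_[x+.052*np.cos(th),y+.052*np.sin(th),np.full(73,z)] for z in(.001,.014)])
    return cv2.convexHull(proj(C[n],P).astype(np.float32))
O={"top":outline("top",(160,145,215,200),58),"side":outline("side",(200,140,250,200),75)}
O["side"]=O["side"][O["side"][:,1]>178.5]
for ns in (["top"],["side"],["top","side"]):
    f=lambda q:np.concatenate([[cv2.pointPolygonTest(model(n,*q),(float(a),float(b)),True) for a,b in O[n]] for n in ns])
    d=least_squares(f,[L[0,0],L[0,1]],loss="soft_l1",f_scale=.3,diff_step=1e-3); print("disc",ns,d.x,np.abs(d.fun).mean())
    v=L[0,:2]-d.x; print(" horiz mm",np.hypot(*v)*1e3,"t",np.arcsin(np.hypot(*v)/.062),"z expect",.085+np.sqrt(.062**2-v@v),"yaw(stand)",np.degrees(np.arctan2(-v[1],-v[0])))
E
python3 fit.py
```

```text
module [ 0.5123 -0.2738  0.0221 -0.189 ] yaw deg -10.829162529630032
[[ 0.0429  0.1119  0.0606  0.001  -0.0118 -0.0055 -0.1009 -0.1487  0.0139
   0.2713  0.4797 -0.1667 -0.1623 -0.149   0.0372]
 [ 0.0092  0.0883 -0.0427  0.0328  0.1638 -0.1411  0.0114  0.1437 -0.0884
  -0.3356  0.9882 -0.0454  0.1801 -0.2084 -0.1145]]
lens, fork/knob tri [[0.5734 0.2788 0.1325 0.0638 0.0638]
 [0.6051 0.2656 0.0909 0.9791 0.9791]]
disc ['top'] [0.5954 0.2872] 0.36763557422040755
 horiz mm 23.627637548166497 t 0.3909759816698999 z expect 0.14232132887409776 yaw(stand) 21.021354312559303
disc ['side'] [0.5932 0.2856] 0.10648308073616622
 horiz mm 20.969169008627293 t 0.3450167108432627 z expect 0.14334632765725386 yaw(stand) 19.02011354229356
disc ['top', 'side'] [0.5947 0.2867] 0.345092467597441
 horiz mm 22.728745132793122 t 0.37534406599667325 z expect 0.14268365578470676 yaw(stand) 20.394816085736075
```

```bash
cat >> fit.py <<'E'
print("----")
P=[("hole br z10",(361.86,218.0),(307.2,294.6)),("hole tr z10",(370.43,165.29),(350.0,268.0)),("mat dot z0",(417.7,267.0),(317.0,371.7)),("lens hole",(180.8,169.4),(220.1,157.0)),("lens ring bbox",(180.75,169.56),(220.93,157.87))]
for n,a,b in P: print(n,tri(C["top"],[a],C["side"],[b])[0])
# disc with z offset of the side camera free, and common z
for fx in (0,1):
    def f(q):
        r=[]
        for n in("top","side"):
            Pm=np.vstack([np.c_[q[0]+.052*np.cos(th),q[1]+.052*np.sin(th),np.full(73,z+q[2])] for z in(.001,.014)])
            h=cv2.convexHull(proj(C[n],Pm).astype(np.float32)); w=1/np.sqrt(len(O[n]))
            r+=[w*cv2.pointPolygonTest(h,(float(a),float(b)),True) for a,b in O[n]]
        return np.array(r)
d=least_squares(f,[.595,.287,0],loss="soft_l1",f_scale=.03,diff_step=1e-3,x_scale=.01); print("disc z free",d.x)
for n in O: print(n,O[n].min(0),O[n].max(0)); m=model(n,*d.x[:2])[:,0]; print(m.min(0),m.max(0))
E
python3 fit.py | sed -n '/----/,$p'
```

```text
----
hole br z10 [ 0.4341 -0.325   0.0043  0.9265  0.9265]
hole tr z10 [ 0.6194 -0.3604  0.006   0.0838  0.0838]
mat dot z0 [ 0.2696 -0.5106 -0.0025  0.8058  0.8058]
lens hole [0.5709 0.2772 0.1392 0.6879 0.6879]
lens ring bbox [0.5732 0.2776 0.1327 0.8642 0.8642]
disc z free [ 0.5959  0.288  -0.0037]
top [168.5625 156.0625] [199.3125 185.4375]
[168.7174 155.679 ] [199.2255 185.7504]
side [212.5625 178.5625] [236.9375 187.3125]
[212.6347 167.4843] [236.9949 186.2954]
```

```bash
cat > fit2.py <<'E'
exec(open("fit.py").read().split('print("----")')[0].replace("print(","(lambda *a:None)("))
D={}
for n in("top","side"):
    f=lambda q:np.array([cv2.pointPolygonTest(model(n,*q),(float(a),float(b)),True) for a,b in O[n]])
    D[n]=least_squares(f,[.595,.287],loss="soft_l1",f_scale=.1,diff_step=1e-3).x
print("disc",D)
ring={"top":[(180.28,169.04),(180.34,169.14),(180.75,169.56),(180.8,169.4)],"side":[(220.45,157.38),(220.93,157.87),(220.1,157.0)]}
for n in ring:
  for z in(.138,.143):
    for r in ring[n]:
        v=onz(C[n],[r],z)[0,:2]-D[n]; print(n,z,r,v*1e3,"h",np.hypot(*v)*1e3,"t",np.arcsin(np.hypot(*v)/.062),"yaw",np.degrees(np.arctan2(-v[1],-v[0])))
for nm,n,px,z,sg in (("prongL","top",(172.7,166.4),.098,1),("prongR","top",(187.3,162.6),.098,-1),("prongR","side",(229.0,163.5),.096,-1),("knob","side",(231.0,166.2),.085,-1)):
    v=sg*(onz(C[n],[px],z)[0,:2]-D[n]); print(nm,n,v*1e3,"yaw",np.degrees(np.arctan2(-v[0],v[1])))
for n in("top","side"):
    s1=least_squares(lambda p:np.concatenate([r for r,o in zip(res([p[0],p[1],.026,p[2]]),ob) if o[0]==n]),[.51,-.27,-.19],loss="soft_l1",f_scale=.5); print("module",n,s1.x,np.degrees(s1.x[2]))
E
python3 fit2.py
```

```text
disc {'top': array([0.5958, 0.2874]), 'side': array([0.5933, 0.2856])}
top 0.138 (180.28, 169.04) [-22.8355  -8.7213] h 24.444285753404618 t 0.40526539692563623 yaw 20.902702762751325
top 0.138 (180.34, 169.14) [-23.1623  -8.9254] h 24.8225101509697 t 0.4119130188482193 yaw 21.07369215540665
top 0.138 (180.75, 169.56) [-24.5316 -10.2891] h 26.601963814924673 t 0.4434562165493601 yaw 22.754354417506356
top 0.138 (180.8, 169.4) [-24.006  -10.4309] h 26.174265351460413 t 0.43583288126702724 yaw 23.48551777833003
top 0.143 (180.28, 169.04) [-23.9354  -9.5835] h 25.782678208161173 t 0.42887686505415795 yaw 21.82069528084708
top 0.143 (180.34, 169.14) [-24.2611  -9.787 ] h 26.160794200525377 t 0.4355932121957718 yaw 21.969168294254096
top 0.143 (180.75, 169.56) [-25.6259 -11.1463] h 27.945104328404373 t 0.46758013788113006 yaw 23.50718060707722
top 0.143 (180.8, 169.4) [-25.1021 -11.2876] h 27.523155207408426 t 0.45997070641384286 yaw 24.211923816213552
side 0.138 (220.45, 157.38) [-22.5824  -9.7453] h 24.595383511632047 t 0.40791877801544285 yaw 23.342261057246272
side 0.138 (220.93, 157.
[... 155 characters left out ...]
 t 0.3834976906167079 yaw 17.52748668382261
side 0.143 (220.45, 157.38) [-26.1324 -14.4873] h 29.879504160085663 t 0.5028531818776102 yaw 29.00318894590892
side 0.143 (220.93, 157.87) [-26.6385 -18.0938] h 32.20245797446392 t 0.5461422057866713 yaw 34.18569652070855
side 0.143 (220.1, 157.0) [-25.6737 -11.7431] h 28.231904860179807 t 0.4727690062926121 yaw 24.57916093143548
prongL top [-5.2967 23.4582] yaw 12.723544315702137
prongR top [-7.8206 24.1998] yaw 17.909129109984022
prongR side [-8.4145 23.4928] yaw 19.706259161704764
knob side [-11.3929  32.0048] yaw 19.594485367100816
module top [ 0.5117 -0.2734 -0.1887] -10.812979898708829
module side [ 0.5098 -0.2752 -0.1894] -10.85285753627848
```

Request:
servo_tool(
  steps=[
    {"dz": 0.3},
    {"dz": 0.5, "dy": -0.3},
    {"dz": 0.5, "dx": 0.3, "dy": -0.7},
    {"dz": 0.5, "dx": 0.6, "dy": -1},
    {"dz": 0.5, "dx": 0.8, "dy": -1},
  ],
  jaw=1,
)

```text
$.steps[0]: bad value
```

Request:
servo_tool(
  steps=[
    {"dx": 0, "dy": 0, "dz": 0.3, "wx": 0, "wy": 0, "wz": 0},
    {"dx": 0, "dy": -0.2, "dz": 0.6, "wx": 0, "wy": 0, "wz": 0},
    {"dx": 0.1, "dy": -0.4, "dz": 0.8, "wx": 0, "wy": 0, "wz": 0.02},
    {"dx": 0.2, "dy": -0.7, "dz": 0.9, "wx": 0, "wy": 0, "wz": 0.05},
    {"dx": 0.3, "dy": -1, "dz": 0.9, "wx": 0, "wy": 0, "wz": 0.078},
  ],
  jaw=1,
)

```text
time_s: 0.52
eef_pos: [0.2746, 0.4208, 0.3241]
eef_rot: [0.002, 0.093, 0.996, 0.002]
wrist_force: [0.6, 0.7, 0.3]
opening: 1.005
grasp_force: 0.0
```

Request:
servo_tool(
  steps=[
    {"dx": 0.1, "dy": -0.25, "dz": 0, "wx": 0, "wy": 0, "wz": 0},
    {"dx": 0.2, "dy": -0.5, "dz": 0, "wx": 0, "wy": 0, "wz": 0},
    {"dx": 0.3, "dy": -0.75, "dz": 0, "wx": 0, "wy": 0, "wz": 0},
    {"dx": 0.35, "dy": -1, "dz": 0, "wx": 0, "wy": 0, "wz": 0},
    {"dx": 0.35, "dy": -1, "dz": 0, "wx": 0, "wy": 0, "wz": 0},
  ],
)

```text
time_s: 0.93
eef_pos: [0.3094, 0.3176, 0.3209]
eef_rot: [0.0, 0.098, 0.995, -0.001]
wrist_force: [-1.1, -0.6, -0.1]
opening: 1.005
grasp_force: 0.0
```

Request:
servo_tool(
  steps=[
    {"dx": 0.1, "dy": -0.25, "dz": 0, "wx": 0, "wy": 0, "wz": 0},
    {"dx": 0.2, "dy": -0.5, "dz": 0, "wx": 0, "wy": 0, "wz": 0},
    {"dx": 0.3, "dy": -0.75, "dz": 0, "wx": 0, "wy": 0, "wz": 0},
    {"dx": 0.35, "dy": -1, "dz": 0, "wx": 0, "wy": 0, "wz": 0},
    {"dx": 0.35, "dy": -1, "dz": 0, "wx": 0, "wy": 0, "wz": 0},
  ],
)

```text
time_s: 1.35
eef_pos: [0.3444, 0.218, 0.321]
eef_rot: [-0.0, 0.098, 0.995, -0.001]
wrist_force: [0.6, -0.4, 0.4]
opening: 0.994
grasp_force: 0.0
```

Request:
servo_tool(
  steps=[
    {"dx": 0.1, "dy": -0.25, "dz": 0, "wx": 0, "wy": 0, "wz": 0},
    {"dx": 0.2, "dy": -0.5, "dz": 0, "wx": 0, "wy": 0, "wz": 0},
    {"dx": 0.3, "dy": -0.75, "dz": 0, "wx": 0, "wy": 0, "wz": 0},
    {"dx": 0.35, "dy": -1, "dz": 0, "wx": 0, "wy": 0, "wz": 0},
    {"dx": 0.35, "dy": -1, "dz": 0, "wx": 0, "wy": 0, "wz": 0},
  ],
)

```text
time_s: 1.77
eef_pos: [0.3795, 0.1183, 0.321]
eef_rot: [-0.0, 0.098, 0.995, -0.001]
wrist_force: [-0.1, 0.3, 0.1]
opening: 1.0
grasp_force: 0.0
```

Request:
servo_tool(
  steps=[
    {"dx": 0.1, "dy": -0.25, "dz": 0, "wx": 0, "wy": 0, "wz": 0},
    {"dx": 0.2, "dy": -0.5, "dz": 0, "wx": 0, "wy": 0, "wz": 0},
    {"dx": 0.3, "dy": -0.75, "dz": 0, "wx": 0, "wy": 0, "wz": 0},
    {"dx": 0.35, "dy": -1, "dz": 0, "wx": 0, "wy": 0, "wz": 0},
    {"dx": 0.35, "dy": -1, "dz": 0, "wx": 0, "wy": 0, "wz": 0},
  ],
)

```text
time_s: 2.18
eef_pos: [0.4146, 0.0186, 0.3209]
eef_rot: [-0.0, 0.098, 0.995, -0.0]
wrist_force: [-0.1, 0.1, -0.3]
opening: 1.003
grasp_force: 0.0
```

Request:
servo_tool(
  steps=[
    {"dx": 0.1, "dy": -0.25, "dz": 0, "wx": 0, "wy": 0, "wz": 0},
    {"dx": 0.2, "dy": -0.5, "dz": 0, "wx": 0, "wy": 0, "wz": 0},
    {"dx": 0.3, "dy": -0.75, "dz": 0, "wx": 0, "wy": 0, "wz": 0},
    {"dx": 0.35, "dy": -1, "dz": 0, "wx": 0, "wy": 0, "wz": 0},
    {"dx": 0.35, "dy": -1, "dz": 0, "wx": 0, "wy": 0, "wz": 0},
  ],
)

```text
time_s: 2.6
eef_pos: [0.4497, -0.0812, 0.3208]
eef_rot: [-0.0, 0.097, 0.995, -0.0]
wrist_force: [-1.0, 0.4, 0.1]
opening: 1.0
grasp_force: 0.0
```

Request:
servo_tool(
  steps=[
    {"dx": 0.1, "dy": -0.25, "dz": 0, "wx": 0, "wy": 0, "wz": 0},
    {"dx": 0.2, "dy": -0.5, "dz": -0.2, "wx": 0, "wy": 0, "wz": 0},
    {"dx": 0.3, "dy": -0.75, "dz": -0.5, "wx": 0, "wy": 0, "wz": 0},
    {"dx": 0.35, "dy": -1, "dz": -0.8, "wx": 0, "wy": 0, "wz": 0},
    {"dx": 0.35, "dy": -1, "dz": -1, "wx": 0, "wy": 0, "wz": 0},
  ],
)

```text
time_s: 3.02
eef_pos: [0.484, -0.1804, 0.2184]
eef_rot: [-0.001, 0.097, 0.995, 0.0]
wrist_force: [-0.5, 0.8, -0.7]
opening: 1.0
grasp_force: 0.0
```

Request:
servo_tool(
  steps=[
    {"dx": 0.1, "dy": -0.25, "dz": 0, "wx": 0, "wy": 0, "wz": 0},
    {"dx": 0.2, "dy": -0.5, "dz": -0.2, "wx": 0, "wy": 0, "wz": 0},
    {"dx": 0.25, "dy": -0.75, "dz": -0.4, "wx": 0, "wy": 0, "wz": 0},
    {"dx": 0.25, "dy": -0.95, "dz": -0.4, "wx": 0, "wy": 0, "wz": 0},
    {"dx": 0.25, "dy": -0.95, "dz": -0.4, "wx": 0, "wy": 0, "wz": 0},
  ],
)

```text
time_s: 3.43
eef_pos: [0.5088, -0.275, 0.1794]
eef_rot: [-0.001, 0.097, 0.995, 0.001]
wrist_force: [-0.7, -0.1, 0.0]
opening: 0.999
grasp_force: 0.0
```

Run:
```python
from h import *
import pickle
np.set_printoptions(precision=4,suppress=True)
C={n:vision.camera(n) for n in("top","side")}; o=ctrl.get_obs(); C["obs"]=o
pickle.dump(C,open("c1.pkl","wb")); print(o["eef_pos"],o["eef_rot"],o["q"])
out=np.zeros((520,790,3),np.uint8)
for k,n in enumerate(("top","side")):
    p=proj(C[n],o["eef_pos"])[0].astype(int); x0,y0=p[0]-32,p[1]-43; print(n,proj(C[n],o["eef_pos"]),x0,y0)
    out[:516,k*395:k*395+384]=cv2.resize(C[n]["frame"][y0:y0+86,x0:x0+64,::-1],None,fx=6,fy=6,interpolation=cv2.INTER_CUBIC)
cv2.imwrite("pics/hover.png",out)
```

```text
[ 0.5092 -0.2728  0.1808] [-0.0003  0.0964  0.9953  0.0007] [-0.6977  0.2366  1.6469  0.0009  1.2594 -2.0756]
top [[355.3427 187.239 ]] 323 144
side [[317.6448 240.6779]] 285 197
```

View pics/hover.png

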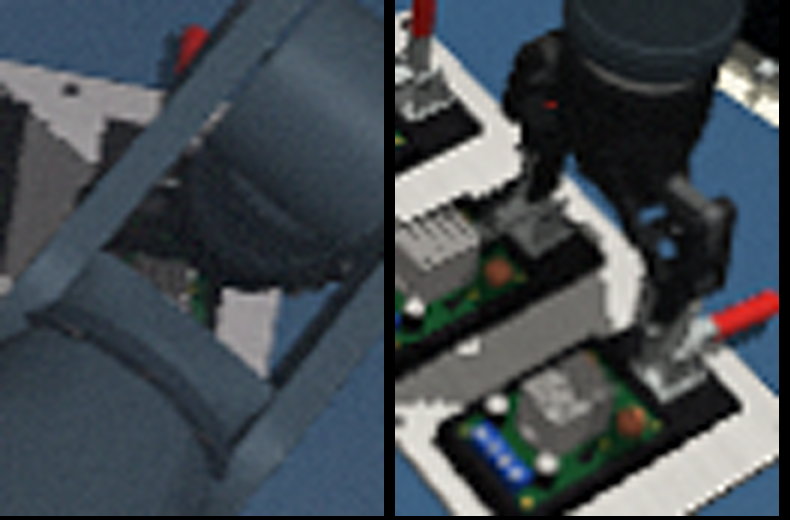

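The side crop shows the gripper straddling the target nest, with its fingers at about (535,205) and (655,310). The top view is hidden by the arm. Next I'll descend and grip the heat sink's y sides.

Request:
servo_tool(
  steps=[
    {"dx": 0.02, "dy": 0, "dz": -0.2, "wx": 0, "wy": 0, "wz": 0.001},
    {"dx": 0.02, "dy": 0, "dz": -0.4, "wx": 0, "wy": 0, "wz": 0.001},
    {"dx": 0.02, "dy": 0, "dz": -0.6, "wx": 0, "wy": 0, "wz": 0.001},
    {"dx": 0.02, "dy": 0, "dz": -0.8, "wx": 0, "wy": 0, "wz": 0.001},
    {"dx": 0.02, "dy": 0, "dz": -1, "wx": 0, "wy": 0, "wz": 0.001},
  ],
)

```text
time_s: 3.95
eef_pos: [0.5117, -0.272, 0.0814]
eef_rot: [0.001, 0.094, 0.996, -0.0]
wrist_force: [-0.0, 0.0, -0.1]
opening: 1.0
grasp_force: 0.0
```

Request:
servo_tool(
  steps=[
    {"dx": 0, "dy": 0, "dz": -0.1, "wx": 0, "wy": 0, "wz": 0},
    {"dx": 0, "dy": 0, "dz": -0.2, "wx": 0, "wy": 0, "wz": 0},
    {"dx": 0, "dy": 0, "dz": -0.35, "wx": 0, "wy": 0, "wz": 0},
    {"dx": 0, "dy": 0, "dz": -0.44, "wx": 0, "wy": 0, "wz": 0},
    {"dx": 0, "dy": 0, "dz": -0.44, "wx": 0, "wy": 0, "wz": 0},
  ],
)

```text
time_s: 4.37
eef_pos: [0.5101, -0.2728, 0.0359]
eef_rot: [-0.001, 0.094, 0.996, 0.001]
wrist_force: [-0.2, -0.3, -0.5]
opening: 0.999
grasp_force: 0.0
```

Request:
servo_tool(
  steps=[
    {"dx": 0, "dy": 0, "dz": 0, "wx": 0, "wy": 0, "wz": 0},
    {"dx": 0, "dy": 0, "dz": 0, "wx": 0, "wy": 0, "wz": 0},
    {"dx": 0, "dy": 0, "dz": 0, "wx": 0, "wy": 0, "wz": 0},
    {"dx": 0, "dy": 0, "dz": 0, "wx": 0, "wy": 0, "wz": 0},
    {"dx": 0, "dy": 0, "dz": 0, "wx": 0, "wy": 0, "wz": 0},
  ],
  jaw=0.55,
)

```text
time_s: 4.78
eef_pos: [0.5111, -0.2745, 0.038]
eef_rot: [0.0, 0.095, 0.996, -0.0]
wrist_force: [0.3, -0.7, -0.1]
opening: 0.552
grasp_force: 0.0
```

Request:
servo_tool(
  steps=[
    {"dx": 0, "dy": 0, "dz": 0, "wx": 0, "wy": 0, "wz": 0},
    {"dx": 0, "dy": 0, "dz": 0, "wx": 0, "wy": 0, "wz": 0},
    {"dx": 0, "dy": 0, "dz": 0, "wx": 0, "wy": 0, "wz": 0},
    {"dx": 0, "dy": 0, "dz": 0, "wx": 0, "wy": 0, "wz": 0},
    {"dx": 0, "dy": 0, "dz": 0, "wx": 0, "wy": 0, "wz": 0},
  ],
  jaw=0.37,
)

```text
time_s: 5.2
eef_pos: [0.5107, -0.2742, 0.0373]
eef_rot: [-0.0, 0.095, 0.996, 0.0]
wrist_force: [0.1, -1.0, 0.7]
opening: 0.37
grasp_force: 0.0
```

Request:
servo_tool(
  steps=[
    {"dx": 0, "dy": 0, "dz": 0, "wx": 0, "wy": 0, "wz": 0},
    {"dx": 0, "dy": 0, "dz": 0, "wx": 0, "wy": 0, "wz": 0},
    {"dx": 0, "dy": 0, "dz": 0, "wx": 0, "wy": 0, "wz": 0},
    {"dx": 0, "dy": 0, "dz": 0, "wx": 0, "wy": 0, "wz": 0},
    {"dx": 0, "dy": 0, "dz": 0, "wx": 0, "wy": 0, "wz": 0},
  ],
  jaw=0,
)

```text
time_s: 5.62
eef_pos: [0.5109, -0.2743, 0.0374]
eef_rot: [0.0, 0.095, 0.996, -0.0]
wrist_force: [0.6, 0.6, 1.9]
opening: 0.346
grasp_force: 59.4
```

The grip holds at 59 N with the opening at 0.346, which is about the 30 mm heat sink width. The side force is near zero, so the grasp is centred. Now I'll lift straight up.

Request:
servo_tool(
  steps=[
    {"dx": 0, "dy": 0, "dz": 0.05, "wx": 0, "wy": 0, "wz": 0},
    {"dx": 0, "dy": 0, "dz": 0.15, "wx": 0, "wy": 0, "wz": 0},
    {"dx": 0, "dy": 0, "dz": 0.35, "wx": 0, "wy": 0, "wz": 0},
    {"dx": 0, "dy": 0, "dz": 0.6, "wx": 0, "wy": 0, "wz": 0},
    {"dx": 0, "dy": 0, "dz": 0.85, "wx": 0, "wy": 0, "wz": 0},
  ],
)

```text
time_s: 6.03
eef_pos: [0.5102, -0.2737, 0.1231]
eef_rot: [-0.001, 0.095, 0.996, 0.0]
wrist_force: [0.4, 0.0, -1.4]
opening: 0.344
grasp_force: 59.3
```

Request:
servo_tool(
  steps=[
    {"dx": 0, "dy": 0, "dz": 0.25, "wx": 0, "wy": 0, "wz": 0},
    {"dx": 0, "dy": 0, "dz": 0.5, "wx": 0, "wy": 0, "wz": 0},
    {"dx": 0, "dy": 0, "dz": 0.75, "wx": 0, "wy": 0, "wz": 0},
    {"dx": 0, "dy": 0, "dz": 0.95, "wx": 0, "wy": 0, "wz": 0},
    {"dx": 0, "dy": 0, "dz": 1, "wx": 0, "wy": 0, "wz": 0},
  ],
)

```text
time_s: 6.45
eef_pos: [0.5123, -0.2754, 0.2272]
eef_rot: [0.003, 0.095, 0.996, -0.002]
wrist_force: [1.0, -0.9, -1.5]
opening: 0.338
grasp_force: 59.3
```

Request:
servo_tool(
  steps=[
    {"dx": 0, "dy": 0.05, "dz": 0.2, "wx": 0, "wy": 0, "wz": 0},
    {"dx": 0, "dy": 0.15, "dz": 0.4, "wx": 0, "wy": 0, "wz": 0},
    {"dx": 0, "dy": 0.3, "dz": 0.6, "wx": 0, "wy": 0, "wz": 0},
    {"dx": 0, "dy": 0.5, "dz": 0.75, "wx": 0, "wy": 0, "wz": 0},
    {"dx": 0, "dy": 0.7, "dz": 0.8, "wx": 0, "wy": 0, "wz": 0},
  ],
)

```text
time_s: 6.87
eef_pos: [0.5112, -0.2041, 0.3044]
eef_rot: [0.001, 0.095, 0.995, -0.001]
wrist_force: [0.8, -0.3, -1.8]
opening: 0.339
grasp_force: 59.4
```

Request:
servo_tool(
  steps=[
    {"dx": 0, "dy": 0.2, "dz": 0, "wx": 0, "wy": 0, "wz": 0.0},
    {"dx": 0, "dy": 0.4, "dz": 0, "wx": 0, "wy": 0, "wz": 0.01},
    {"dx": 0, "dy": 0.6, "dz": 0, "wx": 0, "wy": 0, "wz": 0.02},
    {"dx": 0, "dy": 0.8, "dz": 0, "wx": 0, "wy": 0, "wz": 0.035},
    {"dx": 0, "dy": 1, "dz": 0, "wx": 0, "wy": 0, "wz": 0.05},
  ],
)

```text
time_s: 7.28
eef_pos: [0.5101, -0.103, 0.3013]
eef_rot: [-0.001, 0.015, 1.0, 0.0]
wrist_force: [0.1, -0.0, -1.9]
opening: 0.347
grasp_force: 59.4
```

Request:
servo_tool(
  steps=[
    {"dx": 0, "dy": 0.2, "dz": 0, "wx": 0, "wy": 0, "wz": 0.015},
    {"dx": 0, "dy": 0.4, "dz": 0, "wx": 0, "wy": 0, "wz": 0.03},
    {"dx": 0, "dy": 0.6, "dz": 0, "wx": 0, "wy": 0, "wz": 0.045},
    {"dx": 0, "dy": 0.8, "dz": 0, "wx": 0, "wy": 0, "wz": 0.06},
    {"dx": 0, "dy": 1, "dz": 0, "wx": 0, "wy": 0, "wz": 0.075},
  ],
)

```text
time_s: 7.7
eef_pos: [0.5101, -0.0031, 0.3014]
eef_rot: [-0.001, -0.103, 0.995, 0.0]
wrist_force: [0.6, 0.2, -1.4]
opening: 0.339
grasp_force: 59.3
```

Request:
servo_tool(
  steps=[
    {"dx": 0, "dy": 0.2, "dz": 0, "wx": 0, "wy": 0, "wz": 0.015},
    {"dx": 0.05, "dy": 0.4, "dz": 0, "wx": 0, "wy": 0, "wz": 0.03},
    {"dx": 0.1, "dy": 0.6, "dz": 0, "wx": 0, "wy": 0, "wz": 0.045},
    {"dx": 0.15, "dy": 0.8, "dz": 0, "wx": 0, "wy": 0, "wz": 0.0495},
    {"dx": 0.2, "dy": 1, "dz": 0, "wx": 0, "wy": 0, "wz": 0.0495},
  ],
)

```text
time_s: 8.12
eef_pos: [0.5303, 0.0968, 0.3014]
eef_rot: [-0.001, -0.179, 0.984, 0.0]
wrist_force: [0.6, -0.6, -1.8]
opening: 0.339
grasp_force: 59.3
```

Request:
servo_tool(
  steps=[
    {"dx": 0, "dy": 0.2, "dz": 0, "wx": 0, "wy": 0, "wz": 0},
    {"dx": 0, "dy": 0.4, "dz": 0, "wx": 0, "wy": 0, "wz": 0},
    {"dx": 0, "dy": 0.6, "dz": 0, "wx": 0, "wy": 0, "wz": 0},
    {"dx": 0, "dy": 0.8, "dz": 0, "wx": 0, "wy": 0, "wz": 0},
    {"dx": 0, "dy": 0.95, "dz": 0, "wx": 0, "wy": 0, "wz": 0},
  ],
)

```text
time_s: 8.53
eef_pos: [0.53, 0.1923, 0.3012]
eef_rot: [-0.001, -0.179, 0.984, 0.0]
wrist_force: [0.6, 0.0, -1.7]
opening: 0.339
grasp_force: 59.4
```

Request:
servo_tool(
  steps=[
    {"dx": 0, "dy": 0.1, "dz": 0, "wx": 0.009, "wy": -0.024, "wz": 0},
    {"dx": 0, "dy": 0.25, "dz": 0, "wx": 0.018, "wy": -0.048, "wz": 0},
    {"dx": 0, "dy": 0.45, "dz": 0, "wx": 0.028, "wy": -0.075, "wz": 0},
    {"dx": 0, "dy": 0.6, "dz": 0, "wx": 0.038, "wy": -0.102, "wz": 0},
    {"dx": 0, "dy": 0.73, "dz": 0, "wx": 0.048, "wy": -0.128, "wz": 0},
  ],
)

```text
time_s: 8.95
eef_pos: [0.5301, 0.2647, 0.3017]
eef_rot: [0.211, -0.174, 0.961, 0.039]
wrist_force: [0.0, -0.3, -1.3]
opening: 0.345
grasp_force: 59.4
```

Request:
servo_tool(
  steps=[
    {"dx": 0.01, "dy": 0, "dz": -0.15, "wx": 0, "wy": 0, "wz": 0},
    {"dx": 0.02, "dy": 0, "dz": -0.35, "wx": 0, "wy": 0, "wz": 0},
    {"dx": 0.03, "dy": 0, "dz": -0.55, "wx": 0, "wy": 0, "wz": 0},
    {"dx": 0.05, "dy": 0, "dz": -0.7, "wx": 0, "wy": 0, "wz": 0},
    {"dx": 0.05, "dy": 0, "dz": -0.77, "wx": 0, "wy": 0, "wz": 0},
  ],
)

```text
time_s: 9.37
eef_pos: [0.5337, 0.2632, 0.2214]
eef_rot: [0.207, -0.174, 0.962, 0.038]
wrist_force: [-0.9, -1.0, -1.5]
opening: 0.341
grasp_force: 59.5
```

Request:
servo_tool(
  steps=[
    {"dx": 0, "dy": 0, "dz": 0, "wx": 0, "wy": 0, "wz": 0},
    {"dx": 0, "dy": 0, "dz": 0, "wx": 0, "wy": 0, "wz": 0},
    {"dx": 0, "dy": 0, "dz": 0, "wx": 0, "wy": 0, "wz": 0},
    {"dx": 0, "dy": 0, "dz": 0, "wx": 0, "wy": 0, "wz": 0},
    {"dx": 0, "dy": 0, "dz": 0, "wx": 0, "wy": 0, "wz": 0},
  ],
)

```text
time_s: 9.78
eef_pos: [0.5363, 0.264, 0.2266]
eef_rot: [0.211, -0.174, 0.961, 0.038]
wrist_force: [-0.0, 1.0, -2.2]
opening: 0.342
grasp_force: 59.5
```

Run:
```python
from h import *
import pickle
from scipy.spatial.transform import Rotation as Ro
np.set_printoptions(precision=4,suppress=True)
C={n:vision.camera(n) for n in("top","side")}; o=ctrl.get_obs(); C["obs"]=o
pickle.dump(C,open("c2.pkl","wb")); print(o["eef_pos"],o["eef_rot"],o["q"],o["dq"])
R=Ro.from_quat(np.roll(o["eef_rot"],-1)).as_matrix(); M=np.c_[-R[:,0],R[:,1],-R[:,2]]
print("module axes",M); print("tilt",np.arccos(M[2,2]),"stand yaw equiv",np.degrees(np.arctan2(M[1,0],M[0,0])))
org=o["eef_pos"]-.0114*M[:,2]; print("origin",org)
out=np.zeros((520,790,3),np.uint8)
for k,(n,s) in enumerate((("top",(60,78)),("side",(60,78)))):
    p=proj(C[n],org)[0].astype(int); x0,y0=p[0]-30,p[1]-39; print(n,x0,y0)
    im=cv2.resize(C[n]["frame"][y0:y0+78,x0:x0+60,::-1],None,fx=6.5,fy=6.5,interpolation=cv2.INTER_CUBIC)
    im=im.copy()
    for l in [(50,32,0),(50,-32,0),(-50,32,0),(-50,-32,0),(50,32,2),(50,-32,2),(-50,32,2),(-50,-32,2)]:
        q=(proj(C[n],org+M@(np.array(l)/1e3))[0]-[x0,y0]+.5)*6.5; cv2.circle(im,tuple(int(v) for v in q),2,(255,0,255),-1)
    out[:507,k*395:k*395+390]=im
cv2.imwrite("pics/held.png",out)
```

```text
[0.5361 0.2639 0.2262] [ 0.2103 -0.1742  0.9612  0.0381] [ 0.2297 -0.0351  1.9094  0.072   0.8408 -1.7361] [ 0.0009  0.0026  0.005   0.0012 -0.0007  0.0002]
module axes [[ 0.8508 -0.3509 -0.3911]
 [ 0.3189  0.9364 -0.1465]
 [ 0.4176 -0.0001  0.9086]]
tilt 0.43079414062752064 stand yaw equiv 20.547696495766754
origin [0.5406 0.2655 0.2158]
top 150 134
side 184 107
```

View pics/held.png

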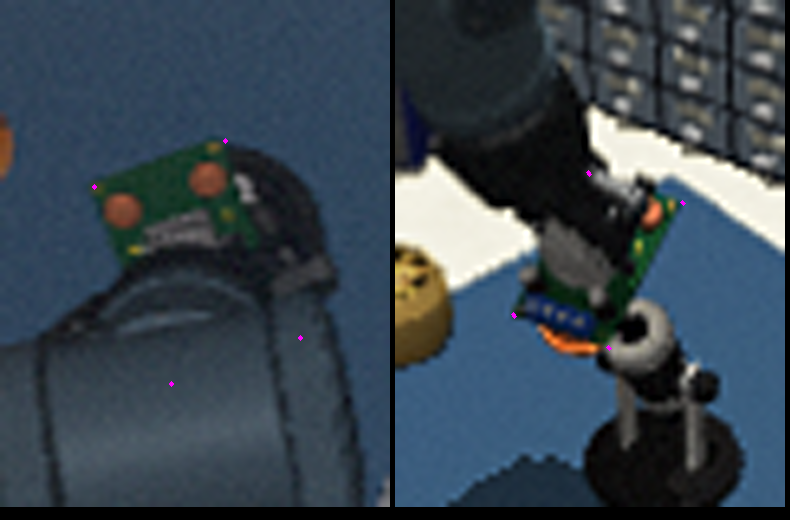

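The crops show the module held over the lens. In the top view its coils are at (123,210) and (208,181), and in the side view the connector is at (560,315). The predicted corners fall on the board to within about 1 px. Next I'll check the small residuals with the same features I used in the nest.

```bash
cat > chk.py <<'E'
from h import *
import pickle,sys
from scipy.spatial.transform import Rotation as Ro
np.set_printoptions(precision=2,suppress=True)
C0=pickle.load(open("c0.pkl","rb"));C=pickle.load(open(sys.argv[1],"rb")); o=C["obs"]
R=Ro.from_quat(np.roll(o["eef_rot"],-1)).as_matrix(); M=np.c_[-R[:,0],R[:,1],-R[:,2]]; org=o["eef_pos"]-.0114*M[:,2]
a=np.radians(-10.85); N=np.array([[np.cos(a),-np.sin(a),0],[np.sin(a),np.cos(a),0],[0,0,1]]); n0=np.array([.5109,-.2743,.026])
def blobs(c,b,S=6):
    f=cv2.resize(c["frame"][b[1]:b[3],b[0]:b[2]],None,fx=S,fy=S,interpolation=cv2.INTER_CUBIC)
    h=cv2.cvtColor(f,cv2.COLOR_RGB2HSV).astype(int); H,Sa,V=h[...,0],h[...,1],h[...,2]
    for nm,m in (("coil",(H>4)&(H<16)&(Sa>110)&(V>100)),("conn",(H>103)&(H<122)&(Sa>170)&(V>90)),("board",(H>50)&(H<85)&(Sa>80))):
        k,l,st,ce=cv2.connectedComponentsWithStats(m.astype(np.uint8))
        for i in range(1,k):
            if st[i,4]>3*S*S: print(nm,(ce[i]+.5)/S-.5+b[:2],st[i,4]/S/S,st[i,:4]/S+[*b[:2],0,0])
blobs(C["top"],(150,145,205,185)); print(); blobs(C["side"],(184,125,240,175))
for nm,n,l in (("coil+","top",(34,21,11)),("coil-","top",(34,-21,11)),("coil-","side",(34,-21,9)),("conn","side",(-46,0,9)),("c50+","top",(50,32,2)),("c50-","top",(50,-32,2)),("c-50+","side",(-50,32,2)),("c-50-","side",(-50,-32,1)),("c50-","side",(50,-32,2)),("sinktop","side",(0,0,44))):
    l=np.array(l)/1e3; print(nm,n,"nest",proj(C0[n],n0+N@l)[0],"hand",proj(C[n],org+M@l)[0])
E
python3 chk.py c2.pkl
```

```text
coil [150.28 156.56] 10.166666666666666 [150.   153.83   1.83   7.  ]
coil [181.52 161.01] 17.02777777777778 [179.5  159.17   4.83   4.67]
coil [168.31 165.75] 17.083333333333332 [166.5  164.     4.67   4.67]
board [176.64 164.05] 164.69444444444443 [164.33 155.83  25.67  19.33]

coil [223.21 139.33] 7.722222222222222 [222.17 137.5    3.     4.17]
coil [210.15 159.4 ] 16.77777777777778 [206.33 157.     9.17   4.5 ]
board [219.9  148.81] 63.0 [214.   136.17  13.17  23.83]
board [209.48 151.23] 22.61111111111111 [206.   147.     9.17   8.5 ]
coil+ top nest [343.5  183.53] hand [169.27 166.59]
coil- top nest [355.71 185.89] hand [182.55 161.87]
coil- side nest [323.95 266.28] hand [222.99 139.37]
conn side nest [301.53 272.69] hand [208.89 155.64]
c50+ top nest [340.69 178.9 ] hand [163.97 162.35]
c50- top nest [359.15 182.47] hand [184.16 155.2 ]
c-50+ side nest [294.7 267.5] hand [201.71 154.93]
c-50- side nest [306.14 281.54] hand [216.4  160.03]
c50- side nest [329.29 267.56] hand [227.79 137.59]
sinktop side nest [313.67 260.67] hand [211.67 140.75]
```

```bash
cat > ov.py <<'E'
from h import *
import pickle,sys
from scipy.spatial.transform import Rotation as Ro
C=pickle.load(open(sys.argv[1],"rb")); o=C["obs"]
R=Ro.from_quat(np.roll(o["eef_rot"],-1)).as_matrix(); M=np.c_[-R[:,0],R[:,1],-R[:,2]]; org=o["eef_pos"]-.0114*M[:,2]
def box(x0,x1,y0,y1,z0,z1): 
    c=[(x,y,z) for z in(z0,z1) for x,y in((x0,y0),(x1,y0),(x1,y1),(x0,y1))]
    e=[(0,1),(1,2),(2,3),(3,0),(4,5),(5,6),(6,7),(7,4),(0,4),(1,5),(2,6),(3,7)]; return [(c[a],c[b]) for a,b in e]
L=box(-50,50,-32,32,0,2)+box(-22,22,-15,15,2,44)
th=np.linspace(0,2*np.pi,25)
for x,y in((34,21),(34,-21)): 
    p=[(x+8*np.cos(t),y+8*np.sin(t),12) for t in th]; L+=list(zip(p,p[1:]))
S=11; out=np.zeros((572,800,3),np.uint8)
for k,(n,b) in enumerate((("top",(157,150,192,176)),("side",(199,128,233,172)))):
    im=cv2.resize(C[n]["frame"][b[1]:b[3],b[0]:b[2],::-1],None,fx=S,fy=S,interpolation=cv2.INTER_CUBIC).copy()
    for s,e in L:
        q=(proj(C[n],[org+M@(np.array(v)/1e3) for v in(s,e)])-np.array(b[:2])+.5)*S
        cv2.line(im,*[tuple(int(v) for v in r) for r in q],(255,0,255),1)
    out[:im.shape[0],k*400:k*400+im.shape[1]]=im
cv2.imwrite("pics/"+sys.argv[2]+".png",out)
E
python3 ov.py c2.pkl ov2
```

```text
(no output)
```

View pics/ov2.png

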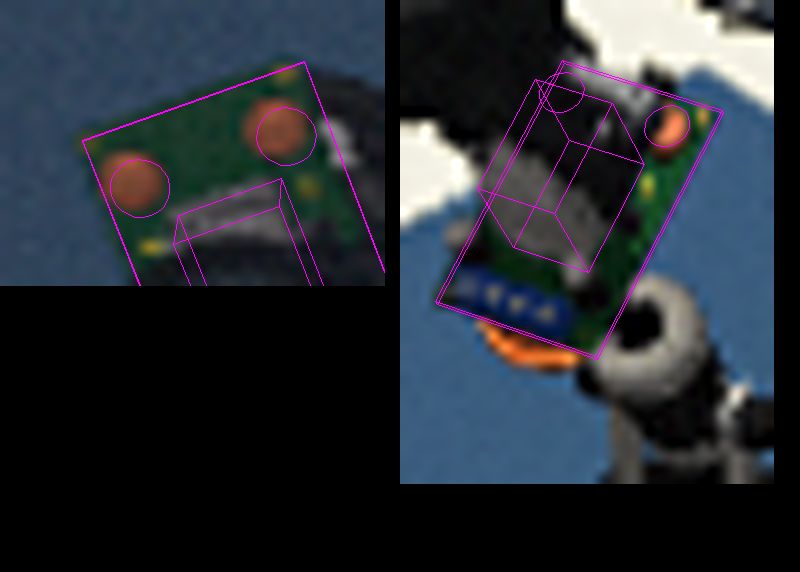

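The side-view outline lies on the board edges. The top view is within about 0.3–0.8 px. Before fine-tuning, I'll check the assumed stand model (lens circle, disc, fork axis) against the first pictures.

Run:
```python
from h import *
import pickle
C=pickle.load(open("c0.pkl","rb")); D={"top":(.5958,.2874),"side":(.5933,.2856)}
th=np.linspace(0,2*np.pi,40); S=14; out=np.zeros((600,800,3),np.uint8)
yw=np.radians(20.5); t=.43; c,s=np.cos(yw),np.sin(yw)
A=np.array([[c,-s,0],[s,c,0],[0,0,1]])@np.array([[np.cos(t),0,-np.sin(t)],[0,1,0],[np.sin(t),0,np.cos(t)]])
for k,(n,b) in enumerate((("top",(169,155,197,187)),("side",(210,147,238,189)))):
    im=cv2.resize(C[n]["frame"][b[1]:b[3],b[0]:b[2],::-1],None,fx=S,fy=S,interpolation=cv2.INTER_CUBIC).copy()
    piv=np.array([*D[n],.085]); g=lambda P:[tuple(int(v) for v in r) for r in (proj(C[n],P)-np.array(b[:2])+.5)*S]
    for z,r in((62,23),(62,20),(30,23)):
        cv2.polylines(im,[np.array(g([piv+A@(np.array([r*np.cos(a),r*np.sin(a),z])/1e3) for a in th]))],True,(255,0,255),1)
    for r,z in((52,14),): cv2.polylines(im,[np.array(g([[D[n][0]+.052*np.cos(a),D[n][1]+.052*np.sin(a),.014] for a in th]))],True,(0,255,255),1)
    q=g([piv+A@[0,-.035,0],piv+A@[0,.035,0]]); cv2.line(im,*q,(0,255,0),1)
    for y in(-.026,.026): q=g([piv+A@[0,y,0]-[0,0,.07],piv+A@[0,y,0]+[0,0,.013]]); cv2.line(im,*q,(0,255,0),1)
    cv2.drawMarker(im,g([piv+A@[0,0,.062]])[0],(0,0,255),0,12,1)
    out[:min(600,im.shape[0]),k*400:k*400+im.shape[1]]=im[:600]
cv2.imwrite("pics/stand.png",out)
```

```text
(no output)
```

View pics/stand.png

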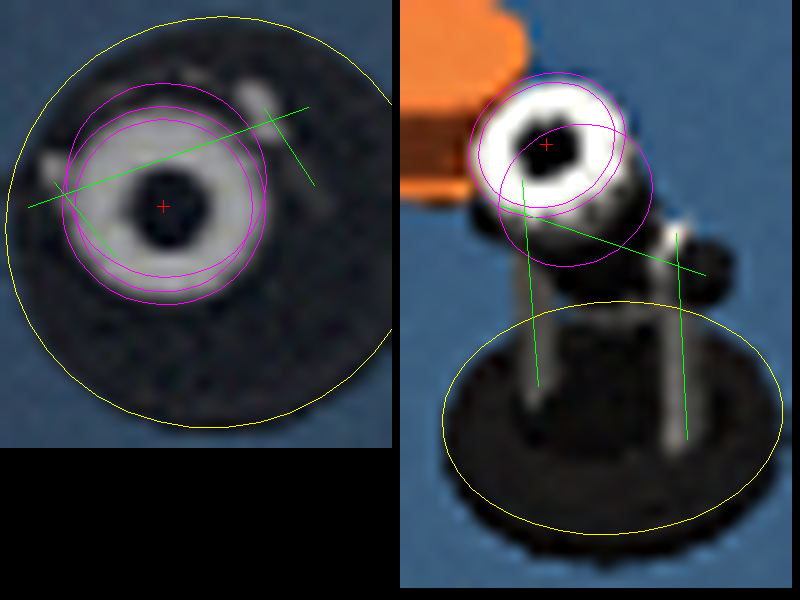

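The stand model fits both views: the predicted lens centre is within a few enlarged pixels of the ring centre at about (165,208) in the top crop and (548,148) in the side crop. The fork and knob lines match as well. I'll make the small correction of about 2 mm and let the arm settle.

Request:
servo_tool(
  steps=[
    {"dx": -0.01, "dy": -0.005, "dz": -0.01, "wx": 0, "wy": 0, "wz": 0},
    {"dx": -0.02, "dy": -0.01, "dz": -0.015, "wx": 0, "wy": 0, "wz": 0},
    {"dx": -0.02, "dy": -0.01, "dz": -0.015, "wx": 0, "wy": 0, "wz": 0},
    {"dx": -0.02, "dy": -0.01, "dz": -0.015, "wx": 0, "wy": 0, "wz": 0},
    {"dx": -0.02, "dy": -0.01, "dz": -0.015, "wx": 0, "wy": 0, "wz": 0},
  ],
)

```text
time_s: 10.3
eef_pos: [0.5337, 0.2628, 0.2238]
eef_rot: [0.21, -0.174, 0.961, 0.038]
wrist_force: [0.0, 0.2, -1.7]
opening: 0.344
grasp_force: 59.5
```

Request:
servo_tool(
  steps=[
    {"dx": 0, "dy": 0, "dz": 0, "wx": 0, "wy": 0, "wz": 0},
    {"dx": 0, "dy": 0, "dz": 0, "wx": 0, "wy": 0, "wz": 0},
    {"dx": 0, "dy": 0, "dz": 0, "wx": 0, "wy": 0, "wz": 0},
    {"dx": 0, "dy": 0, "dz": 0, "wx": 0, "wy": 0, "wz": 0},
    {"dx": 0, "dy": 0, "dz": 0, "wx": 0, "wy": 0, "wz": 0},
  ],
)

```text
time_s: 10.72
eef_pos: [0.5338, 0.2628, 0.2237]
eef_rot: [0.21, -0.174, 0.961, 0.038]
wrist_force: [0.2, -0.3, -1.2]
opening: 0.344
grasp_force: 59.5
```

Run:
```python
from h import *
import pickle
C={n:vision.camera(n) for n in("top","side")}; o=ctrl.get_obs(); C["obs"]=o
pickle.dump(C,open("c3.pkl","wb")); print(o["time_s"],o["eef_pos"],o["eef_rot"],o["grasp_force"]); save(C["side"],"side3",s=1.5)
```

```text
10.8167 [0.53376965 0.2627945  0.22379077] [ 0.20966244 -0.17425829  0.96136883  0.03802214] 59.47255790233612
```

View pics/side3.png

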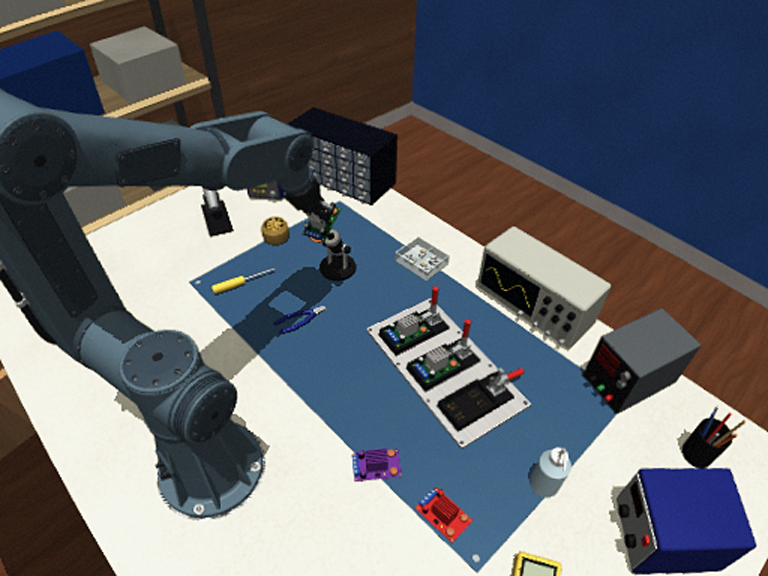

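The side view shows the target nest empty at (477,402) and the two clamped modules, the look-alikes and the other bench items in place. The module is held over the lens at (322,222) and is still, so I'm handing in.

```bash
python3 -c "
from bench import workorder
print(workorder.hand_in())"
```

```text
the job is handed in; nothing more can be done
None
```

The released module is out of its nest and held still, solder side facing the inspection camera about 80 mm from the lens, connector end lowest; the job is handed in, with the pose checked by my own image measurements to about 2 mm and 3°.

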